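Seat the fitting pin, bottom the knurled nut, back it off a quarter turn and hold

TASK

From the wooden rack take the one brass pin that fits the bore of the aluminium holder (the middle thickness of the three), stand it in the bore fully home and let go of it. Only then screw the knurled brass nut of the holder down (clockwise seen from above) until it bottoms out, and back it off a quarter turn. Finish while still gripping the nut firmly and still at that setting, pin home; leave the other pins and everything else on the bench where they are.

Things in the scene. Friction and masses are not known exactly. Their poses are not given: they have to be found in the camera images.
- pin_mid: the pin that fits: plain round brass pin, 18 mm diameter (middle of the three), 64 mm long, about 0.13 kg, standing upright in one of the rack's three wells, any of them. Origin: centre of its lower end; z along the pin, upwards. Its lower end has a 2 mm chamfer
- pin_thin: look-alike brass pin, 14 mm diameter, 64 mm long, in another well: too thin. Origin: centre of its lower end
- pin_thick: look-alike brass pin, 22 mm diameter, 64 mm long, in another well: too thick for the bore. Origin: centre of its lower end
- rack: fixed light wooden rack, 50 mm (x) by 180 mm (y) by 20 mm high, with three equal wells 25 mm wide and 8 mm deep in a row along its y axis at y = -60, 0 and 60 mm. Origin: centre of its underside, on the bench. The rack and the holder stand one on the left and one on the right of the bench, either way round, each turned up to 35 degrees
- holder: fixed aluminium pin holder, a block 64 mm (x) by 190 mm (y) by 36 mm high, bore at y = -50 mm, knurled nut at y = +50 mm on a 26 mm wide boss that stands 14 mm above the block's top. A black index line on its top runs from the nut towards the bore. Origin: centre of its underside, on the bench
- bore_mouth (a point): centre of the bore's mouth, in the holder's top face, 36 mm above the bench. The bore is vertical, 20 mm wide with a 2 mm chamfer, 26 mm deep, so a pin fully home stands 38 mm out of it. Axes as the holder's
- nut: knurled round brass nut, 46 mm diameter, 22 mm high, axis vertical, already started on a threaded stud (13 mm wide, its end 80 mm above the bench). Origin: centre of its underside, 50 mm above the bench when bottomed out; rises 4 mm a turn as it is unscrewed. A black line on its top points along its own -y: towards the bore, in line with the index line, when bottomed out
- nut_top (a point): centre of the nut's top face, 22 mm above the nut's origin, turning with it
- nut_turn (a joint): turn of the nut in rad: 0 = bottomed out on its hard stop, growing counter-clockwise seen from above (unscrewing); one quarter turn back is 1.57. Starts between 1.0 and 2.8. Right-hand thread; it turns with a light drag of about 0.08 N m and stays where it is left
- loupe: black eye loupe, 38 mm wide, 34 mm high, upright; bystander. Origin: centre of its underside
- jar: glass jar with steel cap, 48 mm wide, 55 mm high; bystander. Origin: centre of its underside
- hammer: small hammer, 200 mm long, lying; bystander. Origin: on its underside
- screwdriver: blue screwdriver, 150 mm long, lying; bystander. Origin: on its underside
- dish: white ceramic dish, 64 mm wide, 25 mm high; bystander. Origin: centre of its underside
Not all that is in view belongs to the job. What is shaped like the pin_mid but turquoise or white is not meant.

How it is judged (in metres and radians):
On the way, in this order (a step that is already met when the one before it is completed fails the run):
1. the middle pin stands fully home in the bore, let go, the nut not yet bottomed out (horizontal distance between pin_mid and bore_mouth below 0.005 m and z of pin_mid in the frame of bore_mouth below -0.022 m and angle between pin_mid's own z axis and vertical below 0.12 rad and contact force between the fingers and pin_mid below 0.2 N and value of joint nut_turn above 0.3 rad), for 0.2 s.
2. the nut is bottomed out (within 0.08 rad of its stop) (value of joint nut_turn below 0.08 rad), for 0.1 s.
At the end, for the whole second after the job is handed in: The middle pin is upright in the bore, within 4 mm of its floor, and not touched; after bottoming out, the nut rests a quarter turn (1.57 rad, give or take 0.3) back from its stop, and the fingers still grip it (over 5 N) (horizontal distance between pin_mid and bore_mouth below 0.005 m and z of pin_mid in the frame of bore_mouth below -0.022 m and angle between pin_mid's own z axis and vertical below 0.12 rad and contact force between the fingers and pin_mid below 0.2 N and value of joint nut_turn between 1.27 and 1.87 rad and velocity of joint nut_turn between -0.1 and 0.1 rad/s and contact force between the fingers and nut above 5 N); the arm keeps its last pose, push and grip.
It fails at once if another pin or a bystander is displaced by more than 30 mm (distance of any of pin_thin, pin_thick, loupe, jar, hammer, screwdriver, dish from where it was at the start of the episode above 0.03 m).
It also fails if it takes over 72 s, if anything falls off the work surface, if the arm or the gripper's body presses on something with over 40 N, if the wrist force passes 120 N, or if a joint passes its speed limit or range.

ROBOT

A 6-joint arm with a two-finger parallel gripper is mounted at the origin on the work surface. World frame = base frame: x ahead of the robot, y to its left, z up, the work surface at z = 0. Lengths are in m, angles in degrees, forces in N, time in s.
With the tool pointing down it reaches from about 0.4 to 0.825 m from the base axis. Payload 7 kg.
Tool frame: the origin (TCP) lies midway between the tips of the shut fingers; the grasp point (between the pads) lies 19 mm behind it; z points along the fingers, y is the line along which they close (so a half turn about z gives the same grasp; the last joint's range is limited). The gripper opens to 88 mm and grips with 3 to 60 N. Pads are 19 mm wide; open, the fingers measure 130 mm over their backs; the gripper's body (78 mm by 193 mm) begins 47 mm behind the grasp point.
Start: joints at [-60.728, 20.546, 0.682, 0, -70.136, -16.507], TCP at [0.149, -0.658, 0.196] pointing down, gripper open.
Joint ranges: [-176.03, 176.03], [-82.01, 121.73], [-58.28, 71.71], [-173.87, 95.51], [-174.79, -0.11], [-173.66, 173.66]. Speed limits (degrees/s): [136.94, 136.94, 172.46, 180, 180, 180].

INTERFACE

Orientations are given as [roll, pitch, yaw] about the fixed x, y, z axes, in that order (R = Rz(yaw) Ry(pitch) Rx(roll)).
In Python, from plant import r gives the robot as it stands. The module is installed in compiled form; this text tells all that it offers.
- The arm moves only by the tool play_rows, never from a script. Its argument "rows" is a list of rows, each an object with "slide": the shift along the tool's x, y, z as a fraction of full scale, a list of three; "delta_rot": the turn, a rotation vector about the tool's x, y, z as a fraction of full scale, a list of three; "fingers": the opening, from -1 (shut) to 1 (fully open). In form: [{"slide": [x, y, z], "delta_rot": [rx, ry, rz], "fingers": fingers}, ...]. A call has 1 to 8 rows; each row shifts and turns the commanded pose from where the row before left it, along the tool's axes as they then stand; what a row does not reach is not made up. Full scale, the value 1, is 0.15 m for a shift and 0.08 rad for a turn. A row lasts 1/8 s, in which the tool goes at most 62.5 mm and 10.7 degrees, less where a joint would pass 70% of its speed; a pose out of reach is approached as far as the arm can. A call with a number of a shift or a turn outside -1 to 1 is refused whole. A call with a gripper value outside its range is refused whole. The fingers move at their own pace and stop on an object; "squeeze" is the grip in N (left out, the last holds). Time passes only in rows, so rows that do not move let the fingers close. It gives the time, the measured TCP pose, the force, the opening and the grip force at its end, in the units of the state.
- r.get_state(): the state, without advancing time (a new reading comes with each control period).
- r.capture(name): name is "scene" or "side" or "wrist"; returns a dict with "image" (420x560x3 uint8, blue, green, red), "fx", "fy", "cx", "cy" (pixels), "R" (3x3) and "t" (3): a world point X has camera coordinates R X + t; the wrist camera has in their place "T_tool_cam" (4x4, takes a point from camera to tool coordinates, whose origin is the TCP and whose axes are the flange's). Camera axes: x right, y down, z forward; pixel columns grow to the right and rows downward; lengths in m; the calibration is good to about 2 mm. A picture is of the moment at which its call begins: read the wrist's pose just before it. There is no depth.
- r.close_job(): hands the job in; it is judged then, once.
The state is a dict: "time_s": time; "joints": joint angles; "qd": joint speeds; "joint_torque": joint torques, N m; "tcp_pos": TCP position; "eef_rot": TCP orientation; "contact_force": force on the tool from outside, world axes, zero at the start; "moment": the same for the moment, N m; "gripper_width": finger opening in m; "gripper_force": force on a finger pad.
Only numpy, scipy, OpenCV 4.12 (cv2) and the standard library are available. Lean on these libraries where they do the work, as an engineer would, in place of code of your own. Each camera call takes 0.05 s, during which the arm holds its last target. There are 200 camera calls.

## Working session

There is one attempt and no reset: what is moved stays moved. The work goes in short steps, Python scripts to look and compute and a tool call to move; the robot and the scene stay as the last step left them, time stands still between calls to the robot, and variables do not carry over. Pictures are saved under pics/ and viewed, at most 10 in all, crops included, and the job is handed in when it is done.

Besides the shell and the picture viewer there is one more tool, called after "Request:" as name([rows], argument=value, ...), one row to a line, values as JSON. play_rows: Moves the arm, as the interface text tells. Shift numbers are shares of 0.15 m and turn numbers shares of 0.08 rad, none past 1 either way. Its arguments: {"type":"object","properties":{"rows":{"type":"array"},"squeeze":{"type":"number"}},"required":["rows"]}

```bash
mkdir -p pics; cat > h.py <<'E'
import numpy as np, cv2, pickle
from plant import r
def ray(c,u,v):
    d=np.array([(u-c['cx'])/c['fx'],(v-c['cy'])/c['fy'],1.])
    return -c['R'].T@c['t'], c['R'].T@d
def atz(c,u,v,z):
    o,d=ray(c,u,v); return o+d*(z-o[2])/d[2]
def proj(c,X):
    p=c['R']@np.array(X)+c['t']; return c['fx']*p[0]/p[2]+c['cx'],c['fy']*p[1]/p[2]+c['cy']
def tri(a,pa,b,pb):
    o1,d1=ray(a,*pa);o2,d2=ray(b,*pb)
    s=np.linalg.lstsq(np.c_[d1,-d2],o2-o1,rcond=None)[0]
    p,q=o1+s[0]*d1,o2+s[1]*d2; return (p+q)/2,np.linalg.norm(p-q)
E
python3 - <<'E'
from h import *
for n in('scene','side'):
    c=r.capture(n); pickle.dump(c,open(n+'.pkl','wb')); cv2.imwrite(f'pics/{n}.png',cv2.resize(c['image'],(800,600),interpolation=cv2.INTER_CUBIC))
    print(n,-c['R'].T@c['t'],c['fx'])
print(r.get_state())
E
```

```text
scene [ 1.2563709  -0.58455587  0.92756536] 507.23920319505663
side [0.19553378 0.76863178 0.89088103] 448.9311339977448
{'time_s': 0.1, 'joints': array([-6.07275221e+01,  2.05864035e+01,  6.38497530e-01, -1.60591347e-02,
       -7.01355772e+01, -1.65067026e+01]), 'qd': array([-0.06559077, -0.17825796,  0.09914703,  0.07030212, -0.06207769,
        0.10581109]), 'joint_torque': array([-2.06312514e-03, -5.84161663e+01,  2.93751776e+01,  7.01551393e+00,
        1.01268434e-02, -6.25587109e-05]), 'tcp_pos': array([ 0.14900171, -0.65785508,  0.19522816]), 'eef_rot': array([ 1.79915668e+02, -9.24658583e-03, -1.67239686e+02]), 'contact_force': array([-0.10888732,  0.95939328,  0.34553679]), 'moment': array([-0.03045133, -0.02336409,  0.03927654]), 'gripper_force': 0.0, 'gripper_width': 0.0876599298140685}
```

View pics/scene.png

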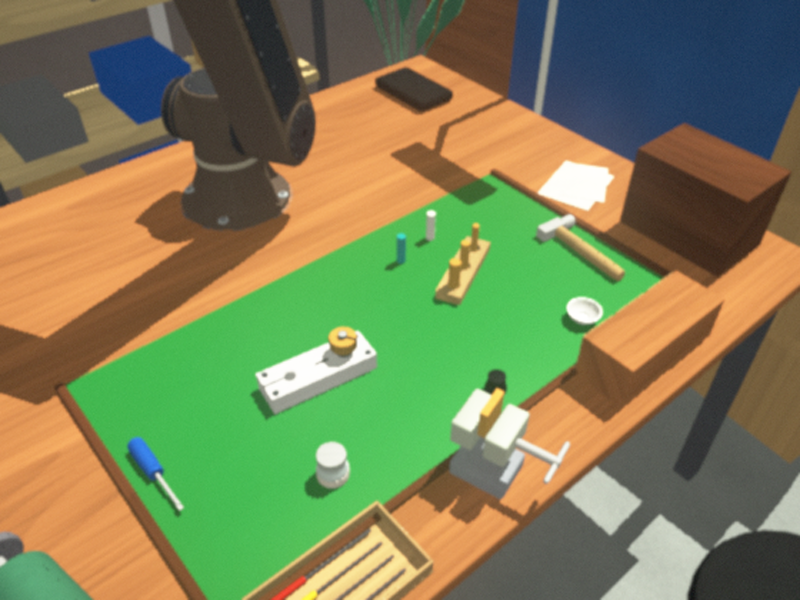

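View pics/side.png

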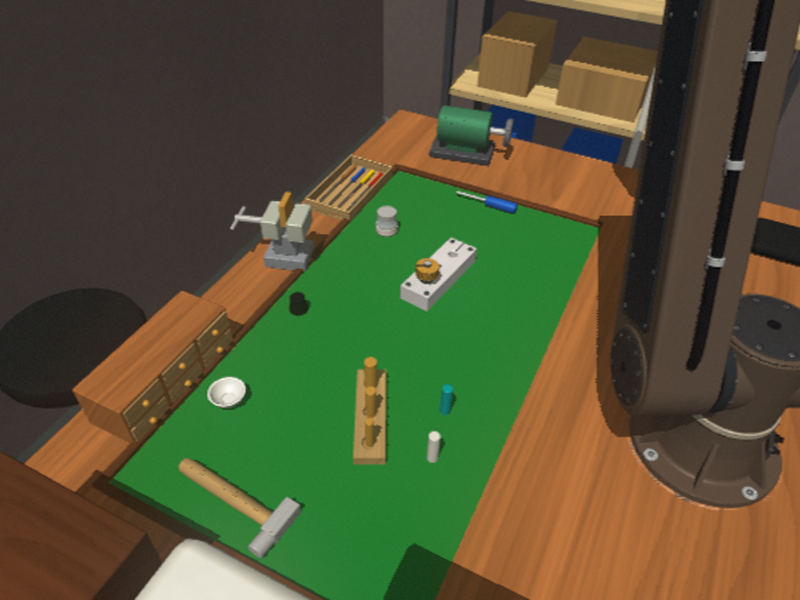

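The rack with three brass pins is at about (463,262) in the scene view and (370,415) in the side view. The holder is at about (318,370) and (438,270). The turquoise and white decoys stand loose beside the rack. Next I'll enlarge crops.

```bash
python3 - <<'E'
from h import *
a=pickle.load(open('scene.pkl','rb'))['image'];b=pickle.load(open('side.pkl','rb'))['image']
f=lambda i,x,y:cv2.resize(i[y:y+60,x:x+80],(400,300),interpolation=cv2.INTER_CUBIC)
# rack scene, rack side / holder scene, holder side
cv2.imwrite('pics/c1.png',np.vstack([np.hstack([f(a,285,153),f(b,220,245)]),np.hstack([f(a,182,228),f(b,270,160)])]))
E
```

```text
(no output)
```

View pics/c1.png

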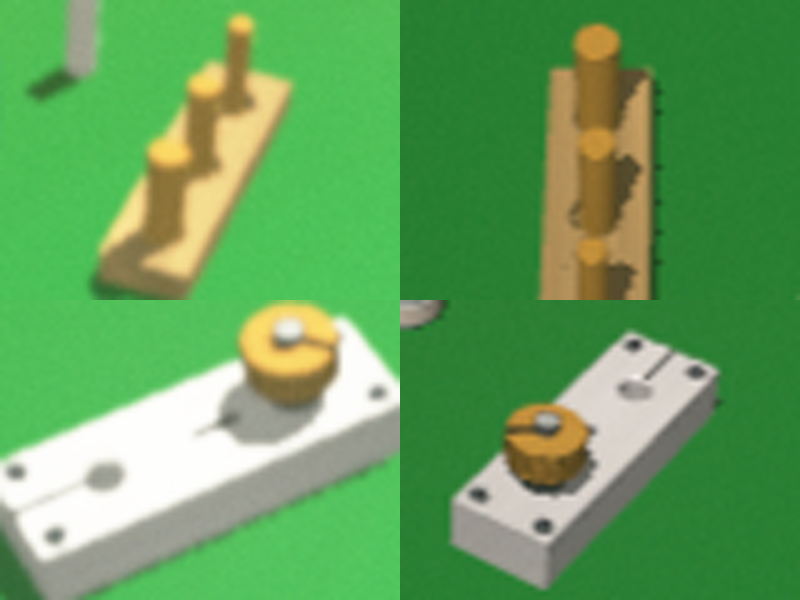

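```bash
python3 - <<'E'
from h import *
a=pickle.load(open('scene.pkl','rb'));b=pickle.load(open('side.pkl','rb'))
g=lambda o,p:(o[0]+(p[0]+.5)/5-.5,o[1]+(p[1]+.5)/5-.5)
A1,B1,A2,B2=(285,153),(220,245),(182,228),(270,160)
for n,oa,pa,ob,pb,z in[('thick',A1,(168,150),B1,(197,43),.076),('mid',A1,(205,85),B1,(197,144),.076),('thin',A1,(240,23),B1,(193,251),.076),('bore',A2,(104,176),B2,(235,90),.036),('stud',A2,(288,24),B2,(147,120),.08),('nutmarkfar',A2,(335,40),B2,(110,130),.075)]:
    pa=g(oa,pa);pb=g(ob,pb);X,e=tri(a,pa,b,pb)
    print(n,X.round(4),'err',e.round(4),'sc',atz(a,*pa,z).round(4),'si',atz(b,*pb,z).round(4))
c=r.capture('wrist');print(c['T_tool_cam'].round(4),c['fx'])
E
```

```text
thick [0.5365 0.1541 0.0756] err 0.0018 sc [0.5361 0.1533 0.076 ] si [0.5369 0.1551 0.076 ]
mid [0.5083 0.2076 0.075 ] err 0.0008 sc [0.5088 0.2064 0.076 ] si [0.5082 0.2086 0.076 ]
thin [0.4814 0.2608 0.0756] err 0.0014 sc [0.4811 0.2601 0.076 ] si [0.4817 0.2615 0.076 ]
bore [ 0.5416 -0.2173  0.0347] err 0.0015 sc [ 0.5418 -0.2181  0.036 ] si [ 0.5415 -0.2151  0.036 ]
stud [ 0.5557 -0.1176  0.081 ] err 0.0026 sc [ 0.5536 -0.1176  0.08  ] si [ 0.557  -0.1175  0.08  ]
nutmarkfar [ 0.5732 -0.1047  0.076 ] err 0.0007 sc [ 0.5721 -0.1043  0.075 ] si [ 0.5739 -0.1056  0.075 ]
[[ 5.000e-04 -9.678e-01 -2.518e-01  6.750e-02]
 [ 1.000e+00  7.000e-04 -7.000e-04  6.000e-04]
 [ 8.000e-04 -2.518e-01  9.678e-01 -1.873e-01]
 [ 0.000e+00  0.000e+00  0.000e+00  1.000e+00]] 294.8200017848407
```

Brass pins in the enlarged scene crop: (168,150) about 42 px wide, (205,85) about 34 px, and (240,23) about 26 px. That matches 22:18:14, so the middle well, at world (0.508, 0.2075), holds pin_mid. Both views agree to about 2 mm, and the heights match. The bore is at (0.5416, -0.2166) and the stud at (0.5555, -0.1176). They are 0.100 m apart, as specified, so the holder yaw is about -8°. The nut line gives a turn of about 2.35 rad.

First I turn the tool so the fingers close across the rack, at yaw -62.8°.

Request:
play_rows([
  {"slide": [0, 0, 0], "delta_rot": [0, 0, -1], "fingers": 0.1},
  {"slide": [0, 0, 0], "delta_rot": [0, 0, -1], "fingers": 0.1},
  {"slide": [0, 0, 0], "delta_rot": [0, 0, -1], "fingers": 0.1},
  {"slide": [0, 0, 0], "delta_rot": [0, 0, -1], "fingers": 0.1},
  {"slide": [0, 0, 0], "delta_rot": [0, 0, -1], "fingers": 0.1},
  {"slide": [0, 0, 0], "delta_rot": [0, 0, -1], "fingers": 0.1},
  {"slide": [0, 0, 0], "delta_rot": [0, 0, -1], "fingers": 0.1},
  {"slide": [0, 0, 0], "delta_rot": [0, 0, -1], "fingers": 0.1},
], squeeze=25)

```text
time_s: 1.15
tcp_pos: [0.1491, -0.6581, 0.1956]
eef_rot: [180.0, 0.0, -130.4]
contact_force: [0.2, 0.5, 0.9]
gripper_width: 0.0483
gripper_force: 0.0
```

Request:
play_rows([
  {"slide": [0, 0, 0], "delta_rot": [0, 0, -1], "fingers": 0.1},
  {"slide": [0, 0, 0], "delta_rot": [0, 0, -1], "fingers": 0.1},
  {"slide": [0, 0, 0], "delta_rot": [0, 0, -1], "fingers": 0.1},
  {"slide": [0, 0, 0], "delta_rot": [0, 0, -1], "fingers": 0.1},
  {"slide": [0, 0, 0], "delta_rot": [0, 0, -1], "fingers": 0.1},
  {"slide": [0, 0, 0], "delta_rot": [0, 0, -1], "fingers": 0.1},
  {"slide": [0, 0, 0], "delta_rot": [0, 0, -1], "fingers": 0.1},
  {"slide": [0, 0, 0], "delta_rot": [0, 0, -1], "fingers": 0.1},
])

```text
time_s: 2.15
tcp_pos: [0.1491, -0.6581, 0.1957]
eef_rot: [180.0, 0.0, -93.7]
contact_force: [-0.6, 0.3, -0.2]
gripper_width: 0.0482
gripper_force: 0.0
```

Request:
play_rows([
  {"slide": [0, 0, 0], "delta_rot": [0, 0, -1], "fingers": 0.1},
  {"slide": [0, 0, 0], "delta_rot": [0, 0, -1], "fingers": 0.1},
  {"slide": [0, 0, 0], "delta_rot": [0, 0, -1], "fingers": 0.1},
  {"slide": [0, 0, 0], "delta_rot": [0, 0, -1], "fingers": 0.1},
  {"slide": [0, 0, 0], "delta_rot": [0, 0, -1], "fingers": 0.1},
  {"slide": [0, 0, 0], "delta_rot": [0, 0, -1], "fingers": 0.1},
  {"slide": [0, 0, 0], "delta_rot": [0, 0, -0.8], "fingers": 0.1},
  {"slide": [0, 0, 0], "delta_rot": [0, 0, 0], "fingers": 0.1},
])

```text
time_s: 3.15
tcp_pos: [0.1491, -0.6581, 0.1957]
eef_rot: [-180.0, 0.0, -62.8]
contact_force: [0.7, -0.6, 0.1]
gripper_width: 0.0479
gripper_force: 0.0
```

```bash
cat >> h.py <<'E'
from scipy.spatial.transform import Rotation as Ro
def to(X,n=1):
    s=r.get_state();R=Ro.from_euler('xyz',s['eef_rot'],degrees=True).as_matrix()
    d=R.T@(np.array(X)-s['tcp_pos'])
    print('tcp',s['tcp_pos'].round(4),'rpy',s['eef_rot'].round(2),'t',round(s['time_s'],2),'j6',s['joints'][5].round(1),'F',s['contact_force'].round(1),'grip',s['gripper_force'],s['gripper_width'])
    print('per row',(d/n/.15).round(3),'n',n)
E
python3 -c "
from h import *
to([.45,-.30,.2],8)"
```

```text
tcp [ 0.1491 -0.6581  0.1957] rpy [-1.800e+02  3.000e-02 -6.275e+01] t 3.15 j6 88.0 F [ 0.7 -0.6  0.1] grip 0.0 0.04794663863586903
per row [-0.151 -0.36  -0.003] n 8
```

Request:
play_rows([
  {"slide": [-0.15, -0.36, 0], "delta_rot": [0, 0, 0], "fingers": 0.1},
  {"slide": [-0.15, -0.36, 0], "delta_rot": [0, 0, 0], "fingers": 0.1},
  {"slide": [-0.15, -0.36, 0], "delta_rot": [0, 0, 0], "fingers": 0.1},
  {"slide": [-0.15, -0.36, 0], "delta_rot": [0, 0, 0], "fingers": 0.1},
  {"slide": [-0.15, -0.36, 0], "delta_rot": [0, 0, 0], "fingers": 0.1},
  {"slide": [-0.15, -0.36, 0], "delta_rot": [0, 0, 0], "fingers": 0.1},
  {"slide": [-0.15, -0.36, 0], "delta_rot": [0, 0, 0], "fingers": 0.1},
  {"slide": [-0.15, -0.36, 0], "delta_rot": [0, 0, 0], "fingers": 0.1},
])

```text
time_s: 4.15
tcp_pos: [0.4516, -0.2987, 0.1963]
eef_rot: [-180.0, -0.0, -62.8]
contact_force: [0.3, -1.2, 0.6]
gripper_width: 0.0481
gripper_force: 0.0
```

Request:
play_rows([
  {"slide": [-0.31, -0.21, 0], "delta_rot": [0, 0, 0], "fingers": 0.1},
  {"slide": [-0.31, -0.21, 0], "delta_rot": [0, 0, 0], "fingers": 0.1},
  {"slide": [-0.31, -0.21, 0], "delta_rot": [0, 0, 0], "fingers": 0.1},
  {"slide": [-0.31, -0.21, 0], "delta_rot": [0, 0, 0], "fingers": 0.1},
  {"slide": [-0.31, -0.21, 0], "delta_rot": [0, 0, 0], "fingers": 0.1},
  {"slide": [-0.31, -0.21, 0], "delta_rot": [0, 0, 0], "fingers": 0.1},
  {"slide": [-0.31, -0.21, 0], "delta_rot": [0, 0, 0], "fingers": 0.1},
  {"slide": [0, 0, 0], "delta_rot": [0, 0, 0], "fingers": 0.1},
])

```text
time_s: 5.15
tcp_pos: [0.4978, 0.0932, 0.1959]
eef_rot: [-180.0, 0.0, -62.6]
contact_force: [0.5, -1.1, -0.1]
gripper_width: 0.0487
gripper_force: 0.0
```

```bash
cat >> h.py <<'E'
def wcap():
    s=r.get_state();c=r.capture('wrist');R=Ro.from_euler('xyz',s['eef_rot'],degrees=True).as_matrix()
    T=np.eye(4);T[:3,:3]=R;T[:3,3]=s['tcp_pos'];W=np.linalg.inv(T@c['T_tool_cam']);c['R']=W[:3,:3];c['t']=W[:3,3];return c
E
python3 -c "
from h import *
to([.5085,.2075,.196],2)
c=wcap();pickle.dump(c,open('w1.pkl','wb'));cv2.imwrite('pics/w1.png',cv2.resize(c['image'],(800,600),interpolation=cv2.INTER_CUBIC))
for n,X in dict(mid=(.5085,.2075,.076),thick=(.5365,.1541,.076),thin=(.4814,.2608,.076)).items(): print(n,np.array(proj(c,X))/.7)"
```

```text
tcp [0.4978 0.0932 0.1959] rpy [-1.7999e+02  1.0000e-02 -6.2590e+01] t 5.15 j6 -5.4 F [ 0.5 -1.1 -0.1] grip 0.0 0.04866685942616508
per row [-0.322 -0.207 -0.   ] n 2
mid [329.51882633 399.81148923]
thick [325.59836332 328.43633252]
thin [332.18110175 464.57409337]
```

View pics/w1.png

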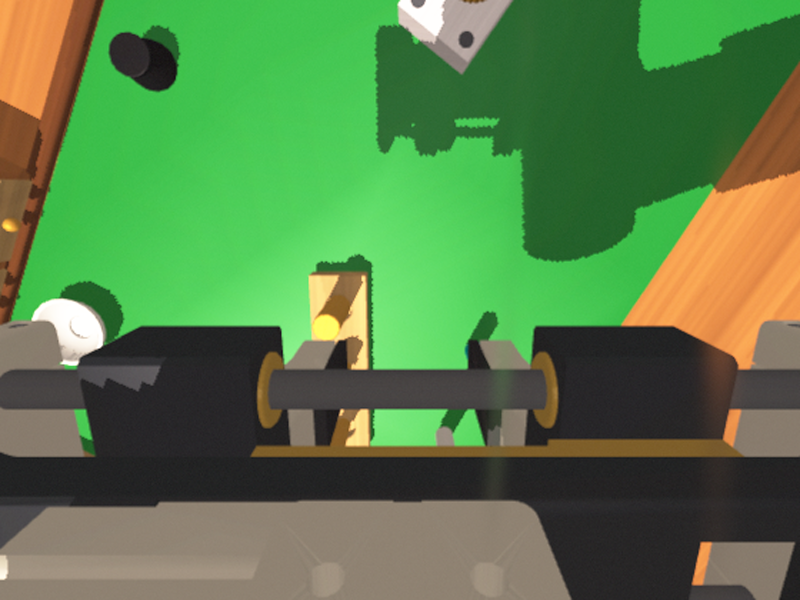

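The wrist view shows the thick pin's top at (326,327) against a prediction of (325.6,328.4), so the calibration holds. I move over the middle pin and go part of the way down.

Request:
play_rows([
  {"slide": [-0.32, -0.21, 0], "delta_rot": [0, 0, 0], "fingers": 0.1},
  {"slide": [-0.32, -0.21, 0], "delta_rot": [0, 0, 0], "fingers": 0.1},
  {"slide": [0, 0, 0], "delta_rot": [0, 0, 0], "fingers": 0.1},
  {"slide": [0, 0, 0.25], "delta_rot": [0, 0, 0], "fingers": 0.1},
  {"slide": [0, 0, 0.25], "delta_rot": [0, 0, 0], "fingers": 0.1},
  {"slide": [0, 0, 0.1], "delta_rot": [0, 0, 0], "fingers": 0.1},
  {"slide": [0, 0, 0], "delta_rot": [0, 0, 0], "fingers": 0.1},
])

```text
time_s: 6.08
tcp_pos: [0.5093, 0.203, 0.1058]
eef_rot: [179.9, -0.0, -62.8]
contact_force: [-0.0, 0.5, -0.1]
gripper_width: 0.0484
gripper_force: 0.0
```

```bash
python3 -c "
from h import *
to([.5085,.2075,.045],4)
for n in('scene','side'):
    c=r.capture(n);p=proj(c,(.5085,.2075,.08));x,y=int(p[0])-40,int(p[1])-30
    im=cv2.resize(c['image'][y:y+60,x:x+80],(400,300),interpolation=cv2.INTER_CUBIC);L=im if n=='scene' else np.hstack([L,im])
cv2.imwrite('pics/c2.png',L)"
```

```text
tcp [0.5093 0.203  0.1058] rpy [ 1.7991e+02 -4.0000e-02 -6.2800e+01] t 6.08 j6 -15.0 F [-0.   0.5 -0.1] grip 0.0 0.04838053602950676
per row [-0.007 -0.002  0.101] n 4
```

View pics/c2.png

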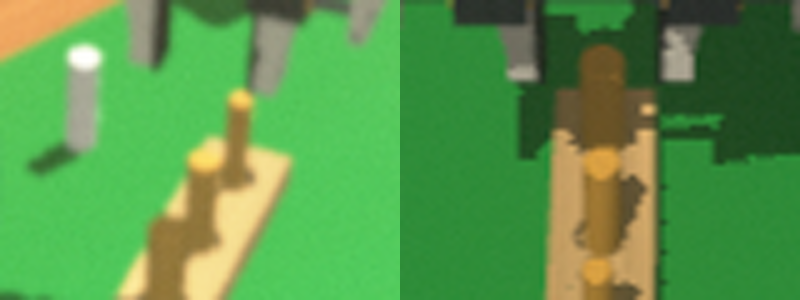

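The fingers straddle the middle pin with clearance and nothing else is in the way. I descend and grip.

Request:
play_rows([
  {"slide": [-0.03, -0.01, 0.1], "delta_rot": [0, 0, 0], "fingers": 0.1},
  {"slide": [0, 0, 0.1], "delta_rot": [0, 0, 0], "fingers": 0.1},
  {"slide": [0, 0, 0.1], "delta_rot": [0, 0, 0], "fingers": 0.1},
  {"slide": [0, 0, 0.1], "delta_rot": [0, 0, 0], "fingers": 0.1},
  {"slide": [0, 0, 0], "delta_rot": [0, 0, 0], "fingers": -1},
  {"slide": [0, 0, 0], "delta_rot": [0, 0, 0], "fingers": -1},
  {"slide": [0, 0, 0], "delta_rot": [0, 0, 0], "fingers": -1},
  {"slide": [0, 0, 0], "delta_rot": [0, 0, 0], "fingers": -1},
], squeeze=25)

```text
time_s: 7.18
tcp_pos: [0.509, 0.2091, 0.0466]
eef_rot: [-179.9, 0.0, -62.7]
contact_force: [-0.1, -0.5, 0.5]
gripper_width: 0.0138
gripper_force: 0.0
```

Request:
play_rows([
  {"slide": [0, 0, 0], "delta_rot": [0, 0, 0], "fingers": -1},
  {"slide": [0, 0, 0], "delta_rot": [0, 0, 0], "fingers": -1},
])

```text
time_s: 7.42
tcp_pos: [0.5088, 0.2089, 0.0462]
eef_rot: [-180.0, 0.0, -62.7]
contact_force: [0.7, 0.3, -0.1]
gripper_width: 0.0009
gripper_force: 0.0
```

```bash
python3 -c "
from h import *
to([.5085,.2075,.045],1)
for n in('scene','side'):
    c=r.capture(n);p=proj(c,(.5085,.2075,.06));x,y=int(p[0])-40,int(p[1])-40
    im=cv2.resize(c['image'][y:y+80,x:x+80],(400,400),interpolation=cv2.INTER_CUBIC);L=im if n=='scene' else np.hstack([L,im])
cv2.imwrite('pics/c3.png',L)"
```

```text
tcp [0.5088 0.2089 0.0462] rpy [-1.7998e+02  1.0000e-02 -6.2730e+01] t 7.42 j6 -15.5 F [ 0.7  0.3 -0.1] grip 0.0 0.0009172977640697584
per row [0.008 0.006 0.008] n 1
```

View pics/c3.png

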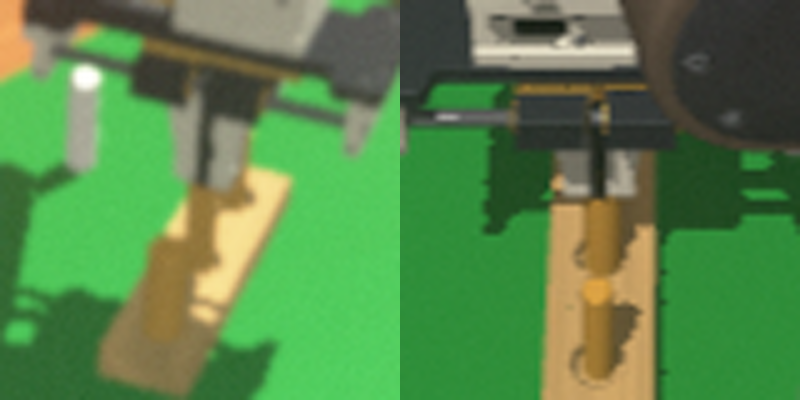

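```bash
python3 -c "
from h import *
a=pickle.load(open('scene.pkl','rb'));b=pickle.load(open('side.pkl','rb'))
o=[]
for c in(a,b):
    p=proj(c,(.5085,.2075,.06));o.append((int(p[0])-40,int(p[1])-40))
g=lambda o,p:(o[0]+(p[0]+.5)/5-.5,o[1]+(p[1]+.5)/5-.5)
print(tri(a,g(o[0],(207,190)),b,g(o[1],(200,197))))
for c,k in((a,o[0]),(b,o[1])):
    for X in((.5088,.2089,.0462),(.5085,.2075,.076),(.5085,.2075,.012)): print((np.array(proj(c,X))-k)*5)
for n in('scene','side'):
    c=r.capture(n); print(n,-c['R'].T@c['t'],c['fx'],c['cx'])
"
```

```text
(array([0.50850758, 0.20943069, 0.06731627]), np.float64(0.0007031029754358224))
[202.88817063 218.95763379]
[204.05698308 176.96724038]
[196.90367024 267.28721292]
[199.32563188 221.85464156]
[200.51425736 180.08687489]
[202.19106552 263.78581938]
scene [ 1.2563709  -0.58455587  0.92756536] 507.23920319505663 286.7531508754003
side [0.19553378 0.76863178 0.89088103] 448.9311339977448 278.00398375696915
```

```bash
python3 -c "
from h import *
a=pickle.load(open('scene.pkl','rb'));b=pickle.load(open('side.pkl','rb'))
o=[]
for c in(a,b):
    p=proj(c,(.5085,.2075,.08));o.append((int(p[0])-40,int(p[1])-30))
g=lambda o,p:(o[0]+(p[0]+.5)/5-.5,o[1]+(p[1]+.5)/5-.5)
print(tri(a,g(o[0],(212,82)),b,g(o[1],(200,80))))
print(tri(a,g(o[0],(155,68)),b,g(o[1],(278,80))))
print(tri(a,g(o[0],(270,95)),b,g(o[1],(123,80))))
"
```

```text
(array([0.51056937, 0.2049361 , 0.12994173]), np.float64(0.0003558039520044417))
(array([0.4809015 , 0.1899392 , 0.12979588]), np.float64(0.002917295927147743))
(array([0.53970879, 0.220271  , 0.13056065]), np.float64(0.0017399187412858853))
```

The fingers shut to 0.9 mm above the pin. In both views the real fingertips sit roughly 25–30 mm higher than the TCP reading says, although x and y agree. I reopen, go lower and check the offset before closing.

Request:
play_rows([
  {"slide": [0, 0, 0], "delta_rot": [0, 0, 0], "fingers": 0.1},
  {"slide": [0, 0, 0], "delta_rot": [0, 0, 0], "fingers": 0.1},
  {"slide": [0.01, 0.01, 0], "delta_rot": [0, 0, 0], "fingers": 0.1},
  {"slide": [0, 0, 0], "delta_rot": [0, 0, 0], "fingers": 0.1},
  {"slide": [0, 0, 0.06], "delta_rot": [0, 0, 0], "fingers": 0.1},
  {"slide": [0, 0, 0.06], "delta_rot": [0, 0, 0], "fingers": 0.1},
  {"slide": [0, 0, 0], "delta_rot": [0, 0, 0], "fingers": 0.1},
])

```text
time_s: 8.5
tcp_pos: [0.5074, 0.2063, 0.0268]
eef_rot: [179.9, -0.0, -62.7]
contact_force: [-1.3, -0.4, 0.2]
gripper_width: 0.0481
gripper_force: 0.0
```

```bash
python3 -c "
from h import *
w=pickle.load(open('w1.pkl','rb'))
for dz in(0,.03): print('thick pred if camera higher by',dz,np.array(proj(w,(.5365,.1541,.076-dz)))/.7)
to([.5085,.2075,.015],1)
for n in('scene','side'):
    c=r.capture(n);p=proj(c,(.5085,.2075,.06));x,y=int(p[0])-40,int(p[1])-40
    im=cv2.resize(c['image'][y:y+80,x:x+80],(400,400),interpolation=cv2.INTER_CUBIC);L=im if n=='scene' else np.hstack([L,im])
cv2.imwrite('pics/c4.png',L)"
```

```text
thick pred if camera higher by 0 [325.59836332 328.43633252]
thick pred if camera higher by 0.03 [332.33462148 317.02553103]
tcp [0.5074 0.2063 0.0268] rpy [ 1.7987e+02 -3.0000e-02 -6.2740e+01] t 8.5 j6 -15.3 F [-1.3 -0.4  0.2] grip 0.0 0.04813976565020556
per row [-0.004 -0.01   0.079] n 1
```

View pics/c4.png

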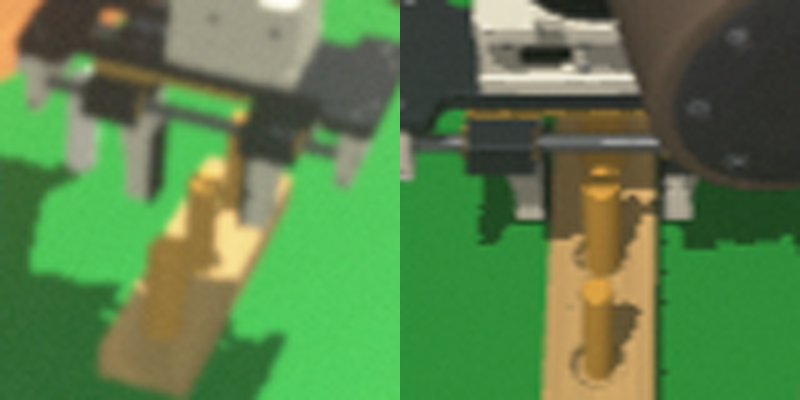

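The fingertips now show at z of about 0.05 (left tip (140,200), right (255,225), side (527,218)/(678,220)), straddling the pin. I go 8 mm lower and close.

Request:
play_rows([
  {"slide": [-0.005, -0.01, 0.05], "delta_rot": [0, 0, 0], "fingers": 0.1},
  {"slide": [0, 0, 0], "delta_rot": [0, 0, 0], "fingers": -1},
  {"slide": [0, 0, 0], "delta_rot": [0, 0, 0], "fingers": -1},
  {"slide": [0, 0, 0], "delta_rot": [0, 0, 0], "fingers": -1},
  {"slide": [0, 0, 0], "delta_rot": [0, 0, 0], "fingers": -1},
  {"slide": [0, 0, 0], "delta_rot": [0, 0, 0], "fingers": -1},
], squeeze=25)

```text
time_s: 9.35
tcp_pos: [0.5092, 0.2083, 0.0207]
eef_rot: [-180.0, 0.0, -62.7]
contact_force: [-0.2, -0.1, 0.1]
gripper_width: 0.0171
gripper_force: 25.0
```

Request:
play_rows([
  {"slide": [0, 0, -0.1], "delta_rot": [0, 0, 0], "fingers": -1},
  {"slide": [0, 0, -0.3], "delta_rot": [0, 0, 0], "fingers": -1},
  {"slide": [0, 0, -0.3], "delta_rot": [0, 0, 0], "fingers": -1},
  {"slide": [0, 0, -0.3], "delta_rot": [0, 0, 0], "fingers": -1},
  {"slide": [0, 0, 0], "delta_rot": [0, 0, 0], "fingers": -1},
])

```text
time_s: 9.98
tcp_pos: [0.5111, 0.2096, 0.1757]
eef_rot: [-179.5, 0.1, -62.7]
contact_force: [-0.7, 0.4, -1.3]
gripper_width: 0.0175
gripper_force: 25.0
```

Request:
play_rows([
  {"slide": [0.33, 0.14, 0], "delta_rot": [0, 0, 0], "fingers": -1},
  {"slide": [0.33, 0.14, 0], "delta_rot": [0, 0, 0], "fingers": -1},
  {"slide": [0.33, 0.14, 0], "delta_rot": [0, 0, 0], "fingers": -1},
  {"slide": [0.33, 0.14, 0], "delta_rot": [0, 0, 0], "fingers": -1},
  {"slide": [0.33, 0.14, 0], "delta_rot": [0, 0, 0], "fingers": -1},
  {"slide": [0.33, 0.14, 0], "delta_rot": [0, 0, 0], "fingers": -1},
  {"slide": [0.33, 0.14, 0], "delta_rot": [0, 0, 0], "fingers": -1},
  {"slide": [0.31, 0.13, 0], "delta_rot": [0, 0, 0], "fingers": -1},
])

```text
time_s: 10.98
tcp_pos: [0.5405, -0.2191, 0.1703]
eef_rot: [180.0, 0.0, -62.7]
contact_force: [0.4, 0.8, -1.2]
gripper_width: 0.0171
gripper_force: 25.0
```

Request:
play_rows([
  {"slide": [0, 0, 0], "delta_rot": [0, 0, 1], "fingers": -1},
  {"slide": [0, 0, 0], "delta_rot": [0, 0, 1], "fingers": -1},
  {"slide": [0, 0, 0], "delta_rot": [0, 0, 1], "fingers": -1},
  {"slide": [0, 0, 0], "delta_rot": [0, 0, 1], "fingers": -1},
  {"slide": [0, 0, 0], "delta_rot": [0, 0, 1], "fingers": -1},
  {"slide": [0, 0, 0], "delta_rot": [0, 0, 1], "fingers": -1},
  {"slide": [0, 0, 0], "delta_rot": [0, 0, 1], "fingers": -1},
  {"slide": [0, 0, 0], "delta_rot": [0, 0, 0.7], "fingers": -1},
])

```text
time_s: 11.98
tcp_pos: [0.5405, -0.2172, 0.1701]
eef_rot: [179.9, 0.0, -98.2]
contact_force: [-0.7, 0.8, -1.1]
gripper_width: 0.0173
gripper_force: 25.0
```

```bash
python3 -c "
from h import *
to([.5416,-.2166,.085],3)"
```

```text
tcp [ 0.5405 -0.2172  0.1701] rpy [ 1.7993e+02  1.0000e-02 -9.8160e+01] t 11.97 j6 -5.5 F [-0.7  0.8 -1.1] grip 24.97156158753569 0.017298047701278834
per row [-0.002 -0.003  0.189] n 3
```

Request:
play_rows([
  {"slide": [0, 0, 0.25], "delta_rot": [0, 0, 0], "fingers": -1},
  {"slide": [0, 0, 0.25], "delta_rot": [0, 0, 0], "fingers": -1},
  {"slide": [0, 0, 0.2], "delta_rot": [0, 0, 0], "fingers": -1},
  {"slide": [-0.005, -0.005, 0.07], "delta_rot": [0, 0, 0], "fingers": -1},
  {"slide": [0, 0, 0], "delta_rot": [0, 0, 0], "fingers": -1},
])

```text
time_s: 12.6
tcp_pos: [0.5418, -0.2167, 0.0548]
eef_rot: [179.9, -0.0, -98.0]
contact_force: [-0.2, 0.3, -0.3]
gripper_width: 0.0173
gripper_force: 25.0
```

```bash
python3 -c "
from h import *
to([.5416,-.2166,.019],1)
s=r.get_state()['tcp_pos']
for n in('scene','side'):
    c=r.capture(n);p=proj(c,(.5416,-.2166,.05));x,y=int(p[0])-25,int(p[1])-25
    print(n,'mouth px',((np.array(proj(c,(.5416,-.2166,.036)))-(x,y))*8).round(1),'pin bottom px',((np.array(proj(c,(s[0],s[1],s[2]-.0087)))-(x,y))*8).round(1))
    im=cv2.resize(c['image'][y:y+50,x:x+50],(400,400),interpolation=cv2.INTER_CUBIC);L=im if n=='scene' else np.hstack([L,im])
cv2.imwrite('pics/c5.png',L)"
```

```text
tcp [ 0.5418 -0.2167  0.0548] rpy [ 1.7993e+02 -1.0000e-02 -9.8010e+01] t 12.6 j6 -5.4 F [-0.2  0.3 -0.3] grip 24.972449675660755 0.01732484475697782
per row [-0.001  0.001  0.239] n 1
scene mouth px [207.1 235.4] pin bottom px [203.4 212.7]
side mouth px [198.1 234.4] pin bottom px [199.8 212.9]
```

View pics/c5.png

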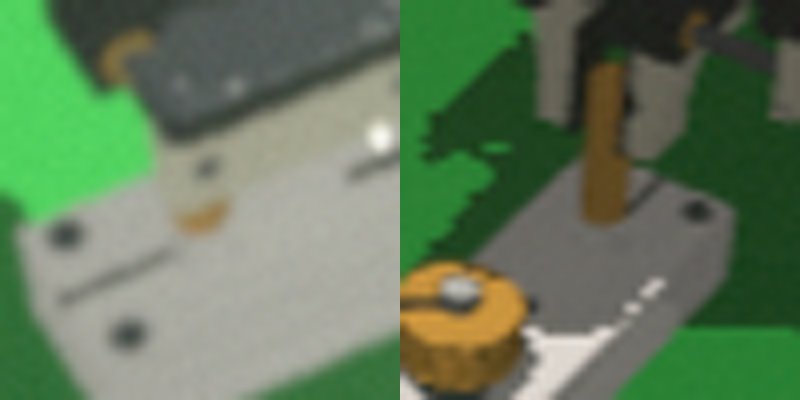

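```bash
python3 -c "
from h import *
a=pickle.load(open('scene.pkl','rb'));b=pickle.load(open('side.pkl','rb'))
for c,P in((a,[(202,213),(202,217)]),(b,[(206,211),(204,215)])):
    p=proj(c,(.5416,-.2166,.05));x,y=int(p[0])-25,int(p[1])-25
    for q in P: print(atz(c,x+(q[0]+.5)/8-.5,y+(q[1]+.5)/8-.5,.0461).round(4))
"
```

```text
[ 0.5398 -0.2171  0.0461]
[ 0.5411 -0.218   0.0461]
[ 0.5422 -0.2202  0.0461]
[ 0.5419 -0.2177  0.0461]
```

In the scene crop the pin's lower end shows at about (202,215), and in the side crop at about (605,213). That puts it within about 2 mm of the bore, inside the chamfers' capture range. I shift 1 mm in +y and lower it gently.

Request:
play_rows([
  {"slide": [-0.007, 0, 0.03], "delta_rot": [0, 0, 0], "fingers": -1},
  {"slide": [0, 0, 0.03], "delta_rot": [0, 0, 0], "fingers": -1},
  {"slide": [0, 0, 0.03], "delta_rot": [0, 0, 0], "fingers": -1},
  {"slide": [0, 0, 0.02], "delta_rot": [0, 0, 0], "fingers": -1},
  {"slide": [0, 0, 0], "delta_rot": [0, 0, 0], "fingers": -1},
])

```text
time_s: 13.32
tcp_pos: [0.542, -0.2157, 0.0382]
eef_rot: [180.0, -0.0, -98.0]
contact_force: [-0.4, 0.3, -0.4]
gripper_width: 0.017
gripper_force: 25.0
```

No contact force and about 6 mm into the bore, so I continue.

Request:
play_rows([
  {"slide": [0, 0, 0.03], "delta_rot": [0, 0, 0], "fingers": -1},
  {"slide": [0, 0, 0.03], "delta_rot": [0, 0, 0], "fingers": -1},
  {"slide": [0, 0, 0.03], "delta_rot": [0, 0, 0], "fingers": -1},
  {"slide": [0, 0, 0.02], "delta_rot": [0, 0, 0], "fingers": -1},
  {"slide": [0, 0, 0.01], "delta_rot": [0, 0, 0], "fingers": -1},
  {"slide": [0, 0, 0], "delta_rot": [0, 0, 0], "fingers": -1},
])

```text
time_s: 14.08
tcp_pos: [0.5421, -0.2157, 0.0205]
eef_rot: [180.0, -0.0, -98.0]
contact_force: [-0.4, -1.0, -1.5]
gripper_width: 0.0173
gripper_force: 25.0
```

Request:
play_rows([
  {"slide": [0, 0, 0.008], "delta_rot": [0, 0, 0], "fingers": -1},
  {"slide": [0, 0, 0], "delta_rot": [0, 0, 0], "fingers": 0.1},
  {"slide": [0, 0, 0], "delta_rot": [0, 0, 0], "fingers": 0.1},
  {"slide": [0, 0, 0], "delta_rot": [0, 0, 0], "fingers": 0.1},
  {"slide": [0, 0, 0], "delta_rot": [0, 0, 0], "fingers": 0.1},
  {"slide": [0, 0, 0], "delta_rot": [0, 0, 0], "fingers": 0.1},
])

```text
time_s: 14.82
tcp_pos: [0.5422, -0.2157, 0.0194]
eef_rot: [-180.0, 0.0, -98.0]
contact_force: [-0.0, 0.9, 0.8]
gripper_width: 0.0477
gripper_force: 0.0
```

Request:
play_rows([
  {"slide": [0, 0, -0.1], "delta_rot": [0, 0, 0], "fingers": 0.1},
  {"slide": [0, 0, -0.2], "delta_rot": [0, 0, 0], "fingers": 0.1},
  {"slide": [0, 0, -0.3], "delta_rot": [0, 0, 0], "fingers": 0.1},
  {"slide": [0, 0, 0], "delta_rot": [0, 0, 0], "fingers": 1},
])

```text
time_s: 15.32
tcp_pos: [0.5451, -0.2163, 0.1144]
eef_rot: [-179.5, -0.0, -98.0]
contact_force: [-0.1, 0.1, -0.3]
gripper_width: 0.0537
gripper_force: 0.0
```

Request:
play_rows([
  {"slide": [0, 0, 0], "delta_rot": [0, 0, -1], "fingers": 1},
  {"slide": [0, 0, 0], "delta_rot": [0, 0, -1], "fingers": 1},
  {"slide": [0, 0, 0], "delta_rot": [0, 0, -1], "fingers": 1},
  {"slide": [0, 0, 0], "delta_rot": [0, 0, -1], "fingers": 1},
  {"slide": [0, 0, 0], "delta_rot": [0, 0, -1], "fingers": 1},
  {"slide": [0, 0, 0], "delta_rot": [0, 0, -1], "fingers": 1},
  {"slide": [0, 0, 0], "delta_rot": [0, 0, -1], "fingers": 1},
  {"slide": [0, 0, 0], "delta_rot": [0, 0, -1], "fingers": 1},
])

```text
time_s: 16.32
tcp_pos: [0.542, -0.2157, 0.1096]
eef_rot: [-180.0, 0.0, -61.2]
contact_force: [-0.4, 0.0, 0.6]
gripper_width: 0.088
gripper_force: 0.0
```

```bash
python3 -c "
from h import *
to([.5555,-.1170,.11],2)
for n in('scene','side'):
    c=r.capture(n);p=proj(c,(.5486,-.167,.06));x,y=int(p[0])-40,int(p[1])-40
    print(n,x,y)
    im=cv2.resize(c['image'][y:y+80,x:x+80],(400,400),interpolation=cv2.INTER_CUBIC);L=im if n=='scene' else np.hstack([L,im])
cv2.imwrite('pics/c6.png',L)"
```

```text
tcp [ 0.542  -0.2157  0.1096] rpy [-180.      0.    -61.21] t 16.32 j6 31.3 F [-0.4  0.   0.6] grip 0.0 0.08798652630384347
per row [-0.267 -0.198 -0.001] n 2
scene 181 206
side 268 139
```

View pics/c6.png

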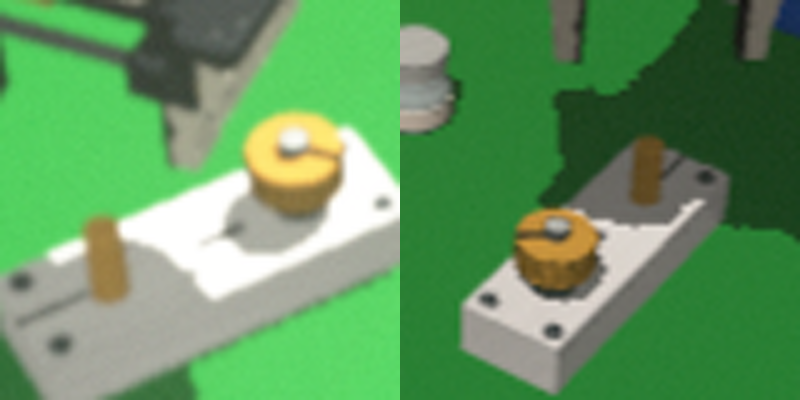

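The pin stands in the bore, at (107,260) in the scene crop and (648,170) in the side crop, upright with a normal stick-out. The nut at (293,160) still has its line at the same angle. I move over the nut and first check the pin-top height numerically.

```bash
python3 -c "
from h import *
a=pickle.load(open('scene.pkl','rb'));b=pickle.load(open('side.pkl','rb'))
g=lambda o,p:(o[0]+(p[0]+.5)/5-.5,o[1]+(p[1]+.5)/5-.5)
print('pin top',tri(a,g((181,206),(101,224)),b,g((268,139),(248,144))))
print('nut mark',tri(a,g((181,206),(340,154)),b,g((268,139),(118,233))), 'stud',tri(a,g((181,206),(293,136)),b,g((268,139),(157,225))))
to([.5557,-.1168,.11],2)"
```

```text
pin top (array([ 0.5413556 , -0.21547473,  0.07519044]), np.float64(0.0032540447323198035))
nut mark (array([ 0.57508526, -0.10614166,  0.07571464]), np.float64(0.0007178945575123243)) stud (array([ 0.55609822, -0.11811535,  0.08038232]), np.float64(0.0022655798806771946))
tcp [ 0.542  -0.2157  0.1096] rpy [180.    0.  -61.3] t 16.43 j6 31.2 F [0.2 0.5 0.3] grip 0.0 0.08763739609061741
per row [-0.267 -0.198 -0.001] n 2
```

Request:
play_rows([
  {"slide": [-0.27, -0.2, 0], "delta_rot": [0, 0, 0], "fingers": 1},
  {"slide": [-0.27, -0.2, 0], "delta_rot": [0, 0, 0], "fingers": 1},
  {"slide": [0, 0, 0], "delta_rot": [0, 0, 0], "fingers": 1},
  {"slide": [0, 0, 0], "delta_rot": [0, 0, 0], "fingers": 1},
])

```text
time_s: 16.92
tcp_pos: [0.5559, -0.1157, 0.1095]
eef_rot: [180.0, -0.0, -61.4]
contact_force: [-0.6, -0.4, -0.1]
gripper_width: 0.0875
gripper_force: 0.0
```

```bash
python3 -c "
from h import *
to([.5557,-.1168,.02],4)"
```

```text
tcp [ 0.5559 -0.1157  0.1095] rpy [180.    -0.   -61.37] t 16.93 j6 20.7 F [-0.6 -0.4 -0.1] grip 0.0 0.08748821352131442
per row [0.001 0.001 0.149] n 4
```

Request:
play_rows([
  {"slide": [0.005, 0.003, 0.15], "delta_rot": [0, 0, 0], "fingers": 1},
  {"slide": [0, 0, 0.15], "delta_rot": [0, 0, 0], "fingers": 1},
  {"slide": [0, 0, 0.15], "delta_rot": [0, 0, 0], "fingers": 1},
  {"slide": [0, 0, 0.14], "delta_rot": [0, 0, 0], "fingers": 1},
  {"slide": [0, 0, 0], "delta_rot": [0, 0, 0], "fingers": -1},
  {"slide": [0, 0, 0], "delta_rot": [0, 0, 0], "fingers": -1},
  {"slide": [0, 0, 0], "delta_rot": [0, 0, 0], "fingers": -1},
  {"slide": [0, 0, 0], "delta_rot": [0, 0, 0], "fingers": -1},
], squeeze=30)

```text
time_s: 17.92
tcp_pos: [0.5564, -0.1168, 0.0216]
eef_rot: [-179.9, -0.0, -61.4]
contact_force: [0.5, -0.5, -0.1]
gripper_width: 0.0529
gripper_force: 0.0
```

```bash
python3 -c "
from h import *
to([.5557,-.1168,.02],1);print(r.get_state()['moment'])"
```

```text
tcp [ 0.5564 -0.1168  0.0216] rpy [-1.7993e+02 -3.0000e-02 -6.1360e+01] t 17.93 j6 20.8 F [ 0.5 -0.5 -0.1] grip 0.0 0.05293787810664901
per row [-0.002  0.004  0.011] n 1
[-0.00697928  0.13540868  0.03563392]
```

Request:
play_rows([
  {"slide": [0, 0, 0], "delta_rot": [0, 0, 0], "fingers": -1},
  {"slide": [0, 0, 0], "delta_rot": [0, 0, 0], "fingers": -1},
  {"slide": [0, 0, 0], "delta_rot": [0, 0, 0], "fingers": -1},
])

```text
time_s: 18.3
tcp_pos: [0.5558, -0.1169, 0.0213]
eef_rot: [180.0, -0.0, -61.3]
contact_force: [-3.1, -1.7, 5.2]
gripper_width: 0.0456
gripper_force: 30.0
```

```bash
python3 -c "
from h import *
to([.5557,-.1168,.02],1);print(r.get_state()['moment'])"
```

```text
tcp [ 0.5558 -0.1169  0.0213] rpy [ 1.7999e+02 -1.0000e-02 -6.1340e+01] t 18.3 j6 20.8 F [-3.1 -1.7  5.2] grip 30.00105857849121 0.04562690278865994
per row [-0.001  0.     0.009] n 1
[-0.38398066  1.13578574  0.06506342]
```

The nut is gripped (45.6 mm, 30 N). I screw it clockwise.

Request:
play_rows([
  {"slide": [0, 0, 0], "delta_rot": [0, 0, 1], "fingers": -1},
  {"slide": [0, 0, 0], "delta_rot": [0, 0, 1], "fingers": -1},
  {"slide": [0, 0, 0], "delta_rot": [0, 0, 1], "fingers": -1},
  {"slide": [0, 0, 0.003], "delta_rot": [0, 0, 1], "fingers": -1},
  {"slide": [0, 0, 0], "delta_rot": [0, 0, 1], "fingers": -1},
  {"slide": [0, 0, 0], "delta_rot": [0, 0, 1], "fingers": -1},
  {"slide": [0, 0, 0], "delta_rot": [0, 0, 1], "fingers": -1},
  {"slide": [0, 0, 0.003], "delta_rot": [0, 0, 1], "fingers": -1},
])

```text
time_s: 19.3
tcp_pos: [0.5569, -0.1167, 0.0209]
eef_rot: [-179.9, 0.0, -98.1]
contact_force: [-0.9, 0.6, 9.3]
gripper_width: 0.0455
gripper_force: 30.0
```

```bash
python3 -c "
from h import *
to([.5557,-.1168,.02],1);print(r.get_state()['moment'])"
```

```text
tcp [ 0.5569 -0.1167  0.0209] rpy [-179.9     0.    -98.13] t 19.3 j6 -16.0 F [-0.9  0.6  9.3] grip 30.000190436840057 0.04547916719372223
per row [0.002 0.008 0.006] n 1
[0.03875072 0.74775959 0.09333149]
```

Request:
play_rows([
  {"slide": [0, 0, 0], "delta_rot": [0, 0, 1], "fingers": -1},
  {"slide": [0, 0, 0], "delta_rot": [0, 0, 1], "fingers": -1},
  {"slide": [0, 0, 0], "delta_rot": [0, 0, 1], "fingers": -1},
  {"slide": [0, 0, 0.003], "delta_rot": [0, 0, 1], "fingers": -1},
  {"slide": [0, 0, 0], "delta_rot": [0, 0, 1], "fingers": -1},
  {"slide": [0, 0, 0], "delta_rot": [0, 0, 1], "fingers": -1},
  {"slide": [0, 0, 0], "delta_rot": [0, 0, 1], "fingers": -1},
  {"slide": [0, 0, 0.003], "delta_rot": [0, 0, 1], "fingers": -1},
])

```text
time_s: 20.3
tcp_pos: [0.558, -0.1172, 0.0204]
eef_rot: [-179.8, 0.1, -134.8]
contact_force: [0.1, -2.8, 10.0]
gripper_width: 0.0453
gripper_force: 30.0
```

```bash
python3 -c "
from h import *
to([.5557,-.1168,.02],1);print(r.get_state()['moment'])"
```

```text
tcp [ 0.558  -0.1172  0.0204] rpy [-1.7982e+02  1.1000e-01 -1.3478e+02] t 20.3 j6 -52.7 F [ 0.1 -2.8 10. ] grip 30.000681281089783 0.04533012615468764
per row [0.009 0.013 0.003] n 1
[-1.15695163 -0.06741468  0.07889529]
```

Request:
play_rows([
  {"slide": [0, 0, 0], "delta_rot": [0, 0, 1], "fingers": -1},
  {"slide": [0, 0, 0], "delta_rot": [0, 0, 1], "fingers": -1},
  {"slide": [0, 0, 0], "delta_rot": [0, 0, 1], "fingers": -1},
  {"slide": [0, 0, 0], "delta_rot": [0, 0, 1], "fingers": -1},
  {"slide": [0, 0, 0], "delta_rot": [0, 0, 1], "fingers": -1},
  {"slide": [0, 0, 0], "delta_rot": [0, 0, 1], "fingers": -1},
  {"slide": [0, 0, 0], "delta_rot": [0, 0, 1], "fingers": -1},
  {"slide": [0, 0, 0], "delta_rot": [0, 0, 1], "fingers": -1},
])

```text
time_s: 21.3
tcp_pos: [0.5585, -0.1181, 0.0202]
eef_rot: [-179.9, 0.2, -171.4]
contact_force: [5.5, -10.7, 0.8]
gripper_width: 0.0455
gripper_force: 30.0
```

```bash
python3 -c "
from h import *
to([.5557,-.1168,.02],1);print(r.get_state()['moment'])"
```

```text
tcp [ 0.5585 -0.1181  0.0202] rpy [-179.87    0.22 -171.44] t 21.3 j6 -89.4 F [  5.5 -10.7   0.8] grip 29.997973144054413 0.045475370948402205
per row [0.017 0.011 0.001] n 1
[-3.97220933 -1.80381999  0.11554116]
```

Request:
play_rows([
  {"slide": [0, 0, 0], "delta_rot": [0, 0, 1], "fingers": -1},
  {"slide": [0, 0, 0], "delta_rot": [0, 0, 1], "fingers": -1},
  {"slide": [0, 0, 0], "delta_rot": [0, 0, 1], "fingers": -1},
])

```text
time_s: 21.68
tcp_pos: [0.5585, -0.1185, 0.02]
eef_rot: [-179.9, 0.2, 174.8]
contact_force: [6.1, -13.5, -1.2]
gripper_width: 0.045
gripper_force: 30.0
```

```bash
python3 -c "
from h import *
to([.5557,-.1168,.02],1);print(r.get_state()['moment'])"
```

```text
tcp [ 0.5585 -0.1185  0.02  ] rpy [-179.9     0.24  174.81] t 21.68 j6 -103.1 F [  6.1 -13.5  -1.2] grip 29.997661113739014 0.0449948974559247
per row [0.02  0.009 0.   ] n 1
[-4.94263004 -2.11079984  0.0429405 ]
```

Request:
play_rows([
  {"slide": [0, 0, 0], "delta_rot": [0, 0, 0.7], "fingers": -1},
])

```text
time_s: 21.8
tcp_pos: [0.5585, -0.1186, 0.02]
eef_rot: [-179.9, 0.2, 171.6]
contact_force: [6.0, -13.1, -1.2]
gripper_width: 0.0452
gripper_force: 30.0
```

```bash
python3 -c "
from h import *
to([.5557,-.1168,.02],1);print(r.get_state()['moment'])"
```

```text
tcp [ 0.5585 -0.1186  0.02  ] rpy [-179.91    0.25  171.62] t 21.8 j6 -106.3 F [  6.  -13.1  -1.2] grip 29.99881088733673 0.045235300276907586
per row [ 0.02   0.009 -0.   ] n 1
[-5.12707681 -2.10075692  0.11002285]
```

Request:
play_rows([
  {"slide": [0, 0, 0], "delta_rot": [0, 0, 0.7], "fingers": -1},
])

```text
time_s: 21.92
tcp_pos: [0.5585, -0.1187, 0.02]
eef_rot: [-179.9, 0.2, 168.4]
contact_force: [6.2, -15.0, -0.7]
gripper_width: 0.0451
gripper_force: 30.0
```

```bash
python3 -c "
from h import *
to([.5557,-.1168,.02],1);print(r.get_state()['moment'])"
```

```text
tcp [ 0.5585 -0.1187  0.02  ] rpy [-179.91    0.25  168.43] t 21.93 j6 -109.5 F [  6.2 -15.   -0.7] grip 29.998439848423004 0.04510187764188913
per row [ 0.021  0.008 -0.   ] n 1
[-5.3142183  -2.14848501  0.03730552]
```

Request:
play_rows([
  {"slide": [0, 0, 0], "delta_rot": [0, 0, 0.7], "fingers": -1},
])

```text
time_s: 22.05
tcp_pos: [0.5586, -0.1188, 0.02]
eef_rot: [-179.9, 0.3, 165.3]
contact_force: [6.7, -15.3, -3.6]
gripper_width: 0.0453
gripper_force: 30.0
```

```bash
python3 -c "
from h import *
to([.5557,-.1168,.02],1);print(r.get_state()['moment'])"
```

```text
tcp [ 0.5586 -0.1188  0.02  ] rpy [-179.91    0.26  165.3 ] t 22.05 j6 -112.7 F [  6.7 -15.3  -3.6] grip 29.998467564582825 0.04534017287528787
per row [ 0.022  0.008 -0.   ] n 1
[-5.90280242 -2.92475742  1.1700127 ]
```

The moment jumped to 1.17 N m after 133°, which is the stop, close to the 2.35 rad read from the line. I press slightly and hold.

Request:
play_rows([
  {"slide": [0, 0, 0], "delta_rot": [0, 0, 0.2], "fingers": -1},
  {"slide": [0, 0, 0], "delta_rot": [0, 0, 0], "fingers": -1},
  {"slide": [0, 0, 0], "delta_rot": [0, 0, 0], "fingers": -1},
])

```text
time_s: 22.42
tcp_pos: [0.5589, -0.1189, 0.02]
eef_rot: [-179.9, 0.3, 164.5]
contact_force: [7.7, -15.8, -2.5]
gripper_width: 0.0454
gripper_force: 30.0
```

```bash
python3 -c "
from h import *
to([.5557,-.1168,.02],1);print(r.get_state()['moment'])"
```

```text
tcp [ 0.5589 -0.1189  0.02  ] rpy [-179.9     0.29  164.53] t 22.43 j6 -113.4 F [  7.7 -15.8  -2.5] grip 29.997761249542236 0.04539079386476339
per row [0.025 0.008 0.   ] n 1
[-5.81158152 -2.64483634  1.10870052]
```

Request:
play_rows([
  {"slide": [0, 0, 0], "delta_rot": [0, 0, -1], "fingers": -1},
  {"slide": [0, 0, 0], "delta_rot": [0, 0, -1], "fingers": -1},
  {"slide": [0, 0, 0], "delta_rot": [0, 0, -1], "fingers": -1},
  {"slide": [0, 0, 0], "delta_rot": [0, 0, -1], "fingers": -1},
  {"slide": [0, 0, 0], "delta_rot": [0, 0, -1], "fingers": -1},
  {"slide": [0, 0, 0], "delta_rot": [0, 0, -1], "fingers": -1},
  {"slide": [0, 0, 0], "delta_rot": [0, 0, -1], "fingers": -1},
  {"slide": [0, 0, 0], "delta_rot": [0, 0, -1], "fingers": -1},
])

```text
time_s: 23.42
tcp_pos: [0.5589, -0.1176, 0.0204]
eef_rot: [-179.8, 0.2, -158.8]
contact_force: [4.6, -6.4, 2.8]
gripper_width: 0.0455
gripper_force: 30.0
```

Request:
play_rows([
  {"slide": [0, 0, 0], "delta_rot": [0, 0, -1], "fingers": -1},
  {"slide": [0, 0, 0], "delta_rot": [0, 0, -1], "fingers": -1},
  {"slide": [0, 0, 0], "delta_rot": [0, 0, -1], "fingers": -1},
  {"slide": [0, 0, 0], "delta_rot": [0, 0, -1], "fingers": -1},
  {"slide": [0, 0, 0], "delta_rot": [0, 0, -1], "fingers": -1},
  {"slide": [0, 0, 0], "delta_rot": [0, 0, -1], "fingers": -1},
  {"slide": [0, 0, 0], "delta_rot": [0, 0, -1], "fingers": -1},
  {"slide": [0, 0, 0], "delta_rot": [0, 0, -1], "fingers": -1},
])

```text
time_s: 24.42
tcp_pos: [0.558, -0.1165, 0.0206]
eef_rot: [-179.8, 0.1, -122.1]
contact_force: [-0.2, 0.6, 10.8]
gripper_width: 0.0453
gripper_force: 30.0
```

Request:
play_rows([
  {"slide": [0, 0, 0], "delta_rot": [0, 0, -1], "fingers": -1},
  {"slide": [0, 0, 0], "delta_rot": [0, 0, -1], "fingers": -1},
  {"slide": [0, 0, 0], "delta_rot": [0, 0, -1], "fingers": -1},
  {"slide": [0, 0, 0], "delta_rot": [0, 0, -0.7], "fingers": -1},
  {"slide": [0, 0, 0], "delta_rot": [0, 0, 0], "fingers": -1},
  {"slide": [0, 0, 0], "delta_rot": [0, 0, 0], "fingers": -1},
  {"slide": [0, 0, 0], "delta_rot": [0, 0, 0], "fingers": -1},
  {"slide": [0, 0, 0], "delta_rot": [0, 0, 0], "fingers": -1},
])

```text
time_s: 25.42
tcp_pos: [0.5574, -0.1163, 0.0208]
eef_rot: [-179.8, 0.0, -105.3]
contact_force: [-2.9, 3.2, 14.1]
gripper_width: 0.0454
gripper_force: 30.0
```

```bash
python3 -c "
from h import *
to([.5557,-.1168,.02],1);s=r.get_state();print(s['moment'],s['qd'].round(2))
for n in('scene','side'):
    c=r.capture(n);p=proj(c,(.5486,-.167,.06));x,y=int(p[0])-40,int(p[1])-40
    im=cv2.resize(c['image'][y:y+80,x:x+80],(400,400),interpolation=cv2.INTER_CUBIC);L=im if n=='scene' else np.hstack([L,im])
cv2.imwrite('pics/c7.png',L)"
```

```text
tcp [ 0.5574 -0.1163  0.0208] rpy [-1.7984e+02  5.0000e-02 -1.0529e+02] t 25.43 j6 -23.2 F [-2.9  3.2 14.1] grip 30.002393424510956 0.045446243497639795
per row [0.006 0.01  0.005] n 1
[1.21994789 1.41168565 0.01717722] [-0.11 -0.05 -0.02  0.02  0.01  0.01]
```

View pics/c7.png

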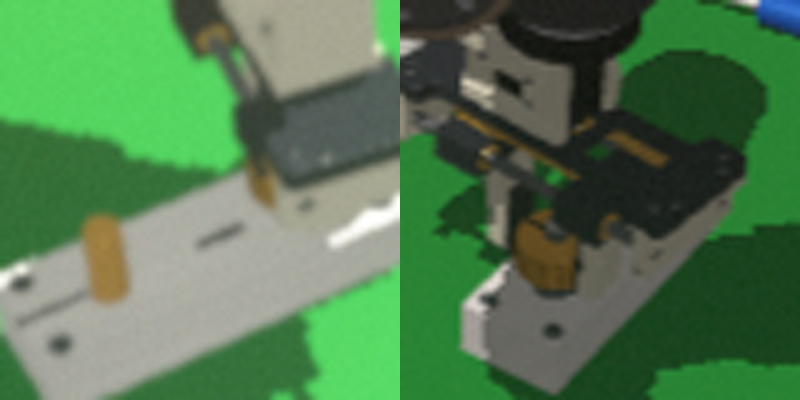

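The pin stands upright and untouched at (107,260) in the scene crop. The nut is held between the pads at (262,185), the tool has turned back 90.2° from the stop, and the grip is 30 N. I hand the job in.

```bash
python3 -c "
from plant import r
print(r.close_job())"
```

```text
the job is handed in; nothing more can be done
None
```

I handed the job in at about 25 s with pin_mid in the bore and let go, the nut screwed down to its stop and backed off about 90° by tool rotation, and the fingers still gripping it at 30 N; no verdict was returned.

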